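# Pack the instrument kit into its case

### The arm

A 6-joint arm with a two-finger parallel gripper is mounted at the origin on the work surface. World frame = base frame: x ahead of the robot, y to its left, z up, the work surface at z = 0. Lengths are in m, angles in rad, forces in N, time in s.
With the tool pointing down it reaches from about 0.35 to 1 m from the base axis. Payload 7.1 kg.
Tool frame: the origin (TCP) lies between the finger pads; the fingertips stand 22 mm ahead of it and the grasp point (between the pads) lies 3 mm ahead of it; z points along the fingers, y is the line along which they close (so a half turn about z gives the same grasp; the last joint's range is limited). The gripper opens to 85 mm and grips with 20 to 120 N. Pads are 22 mm wide; open, the fingers measure 114 mm over their backs; the gripper's body (76 mm by 85 mm) begins 54 mm behind the grasp point. The pads swing forward as they close: fully open they stand 13 mm farther back than shut.
Start: joints at [1.33, 0.423, 1.63, -0, 1.089, -0.019], TCP at [0.137, 0.61, 0.253] pointing down, gripper open.
Joint ranges: [-3, 3], [-0.9, 2.11], [0.09, 2.58], [-1.31, 4.45], [0.11, 2.69], [-2.54, 2.54]. Speed limits (rad/s): [2.39, 2.39, 3.01, 3.14, 3.14, 3.14].

### API

Orientations are given as a unit quaternion [w, x, y, z].
In Python, from cell import bot gives the robot as it stands.
- The arm moves only by the tool tcp_steps, called after "Request:" as name(argument=value, ...), one argument or row to a line, values as JSON. Schema: {"type":"object","properties":{"rows":{"type":"object","properties":{"finger_gap":{"type":"array","items":{"type":"number"},"minItems":1,"maxItems":8},"sx":{"type":"array","items":{"type":"number"},"minItems":1,"maxItems":8},"sy":{"type":"array","items":{"type":"number"},"minItems":1,"maxItems":8},"sz":{"type":"array","items":{"type":"number"},"minItems":1,"maxItems":8},"spin":{"type":"array","items":{"type":"number"},"minItems":1,"maxItems":8}},"additionalProperties":false,"required":["finger_gap","sx","sy","sz","spin"]},"grip_n":{"type":"number"},"only":{"type":"string"},"quiet":{"type":"boolean"},"lines":{"type":"string"}},"required":["rows"],"additionalProperties":false}. rows is an object with one list for each field, all of the same length, 1 to 8, a row being the entries at one place: finger_gap (the opening from 0.0 (shut) to 1.0 (fully open)), sx, sy, sz (the shift in shares of 0.75 m (1.0 is 0.75 m)), spin (a turn about the tool's z in shares of pi rad (1.0 is pi rad)); each row is the pose to reach, as a shift and turn from the pose commanded when the call began, along the tool's axes at that moment; what a row does not reach only later rows make up. A row lasts 1/10 s, in which the tool goes at most 0.05 m and 0.15 rad, less where a joint would pass 70% of its speed; a pose out of reach is approached as far as the arm can. The fingers move at their own pace and stop on an object; grip_n is the grip in N (left out, the last holds). Time passes only in rows, so rows that do not move let the fingers close. The tool returns the time, the measured TCP pose, the force, the opening and the grip force at its end. only (a regular expression) keeps the lines of the reply that match it, lines (a string "A,B") keeps lines A to B, and quiet returns only ok. Input that does not fit is refused with a message, and nothing moves.
- bot.state(): the state, without advancing time (a new reading comes with each control period).
- bot.snapshot(name): name is "scene" or "top"; returns the picture (400x640x3 uint8, red, green, blue); there is no depth.
- bot.get_calibration(name): a dict with "fovy" (degrees; the focal length in pixels is half the picture's height over the tangent of half this angle, whatever the lens; pixels are square), "cx", "cy" (the principal point, pixels), "extrinsics" (4x4, takes a point from camera to world coordinates). Camera axes: x right, y down, z forward; pixel columns grow to the right and rows downward; lengths in m; the calibration is good to about 2 mm. A picture is of the moment at which its call begins. get_calibration takes no time and is no camera call.
- bot.job_done(): hands the job in; it is judged then, once.
The state is a dict: "t": time; "joints": joint angles; "joint_vel": joint speeds; "effort": joint torques, N m; "ee_pos": TCP position; "eef_rot": TCP orientation; "contact_force": force on the tool from outside, world axes, zero at the start; "moment": the same for the moment, N m; "width": opening from 0.0 (shut) to 1.0 (fully open); "gripper_force": force on a finger pad.
Only numpy, scipy, OpenCV 4.12 (cv2) and the standard library are available. Lean on these libraries where they do the work, as an engineer would, in place of code of your own. Each camera call takes 0.05 s, during which the arm holds its last target. There are 200 camera calls.

### The job

Pack the trackball pod, the antenna, the battery pack and the radio module from the bench into the open equipment case, each into the foam pocket cut to its own shape and size, upright and flat on the pocket's floor. Set them down gently rather than dropping them, and leave the mug and the roll of tape where they are.

Things in the scene. Friction and masses are not known exactly. Their poses are not given: they have to be found in the camera images.
- pod: Trackball pod: round black housing, 62 mm in diameter with a straight wall up to 34 mm and a bevelled top at 38 mm, a red ball showing in a steel ring on top (50 mm high in all). Origin: centre of its underside, z up; about 0.2 kg.
- antenna: Survey antenna: white plastic upright cylinder, 44 mm in diameter, 60 mm high, straight wall up to 47 mm, domed top. Origin: centre of its underside, z up; about 0.12 kg.
- battery: Battery pack: dark grey slab 92 mm long (its x), 58 mm wide (its y), 44 mm high, brass contacts on top. Origin: centre of its underside, z up; about 0.4 kg.
- module: Radio module: aluminium box with black end plates, 70 mm long (its x), 40 mm wide (its y), 40 mm high; two brass sockets stick out 10 mm from its +x end, 28 mm above its underside (they pass over the foam). Origin: centre of the underside of the box, sockets not counted, z up; about 0.2 kg.
- pocket_pod: Dark hard-foam block, 124 x 110 mm, one of four filling the open black case in changing order; its flat top is 40 mm above the table, level with the case rim. In its middle: the pocket for the trackball pod: round, 78 mm in diameter, 14 mm deep, upright walls, blue floor. Origin: centre of the pocket's floor, z up, x along the block's long side.
- pocket_antenna: Dark hard-foam block, 124 x 110 mm, one of four filling the open black case in changing order; its flat top is 40 mm above the table, level with the case rim. In its middle: the pocket for the antenna: round, 60 mm in diameter, 14 mm deep, upright walls, blue floor. Origin: centre of the pocket's floor, z up, x along the block's long side.
- pocket_battery: Dark hard-foam block, 124 x 110 mm, one of four filling the open black case in changing order; its flat top is 40 mm above the table, level with the case rim. In its middle: the pocket for the battery pack: rectangular, 108 mm (its x) by 74 mm (its y), 14 mm deep, upright walls, blue floor. Origin: centre of the pocket's floor, z up, x along the long side; either way round will do.
- pocket_module: Dark hard-foam block, 124 x 110 mm, one of four filling the open black case in changing order; its flat top is 40 mm above the table, level with the case rim. In its middle: the pocket for the radio module: rectangular, 86 mm (its x) by 56 mm (its y), 14 mm deep, upright walls, blue floor. Origin: centre of the pocket's floor, z up, x along the long side; either way round will do.
- mug: White mug, 80 mm in diameter, 95 mm high, standing on the robot's right; not part of the job. Origin: centre of its underside.
- tape_roll: Beige roll of masking tape lying flat, 90 mm in diameter, 36 mm high, beyond the kit; not part of the job. Origin: centre of its underside.

How it is judged:
By the outcome, as a careful person would: the job done as asked, in the order asked, and still so for the second after the job is handed in, with the robot touching nothing.
It also fails if it takes over 104 s, if anything falls off the work surface, if the arm or the gripper's body presses on something with over 40 N, if the wrist force passes 120 N, or if a joint passes its speed limit or range.

## Working session

There is one attempt and no reset: what is moved stays moved. The work goes in short steps, Python scripts to look and compute and a tool call to move; the robot and the scene stay as the last step left them, time stands still between calls to the robot, and variables do not carry over. Pictures are saved under pics/ and viewed, at most 14 in all, crops included, and the job is handed in when it is done.

```bash
mkdir -p pics; python3 - <<'E'
from cell import bot
import cv2
for n in("scene","top"):
    cv2.imwrite(f"pics/{n}0.png",bot.snapshot(n)[:,:,::-1]); print(n,bot.get_calibration(n))
s=bot.state();print(s)
E
```

```text
scene {'fovy': 49.899279626630985, 'cx': 327.27824862868954, 'cy': 198.7296433699605, 'extrinsics': array([[-0.53765474,  0.61909164, -0.57240975,  1.19833869],
       [ 0.84314326,  0.39964681, -0.35971081,  0.27697863],
       [ 0.00606778, -0.67602364, -0.73685495,  0.85682138],
       [ 0.        ,  0.        ,  0.        ,  1.        ]])}
top {'fovy': 48.89858053447804, 'cx': 323.92270479219434, 'cy': 206.63650954429562, 'extrinsics': array([[-0.00684415, -0.9899815 ,  0.14103114,  0.4293101 ],
       [-0.9998448 ,  0.00906441,  0.01510673, -0.13062133],
       [-0.01623375, -0.14090586, -0.98988989,  1.27082789],
       [ 0.        ,  0.        ,  0.        ,  1.        ]])}
{'t': 0.1, 'joints': array([ 1.32995835e+00,  4.23782030e-01,  1.63061515e+00, -2.66694710e-05,
        1.08855009e+00, -1.90100342e-02]), 'joint_vel': array([-0.00109743, -0.00207538, -0.00378508,  0.00022315,  0.00021995,
        0.00012116]), 'effort': array([ 1.33166873e-04, -5.58422470e+01, -2.82445800e+01, -3.72142142e-05,
        2.93638979e-03,  3.01142006e-05]), 'ee_pos': array([0.13738778, 0.6092491 , 0.25261177]), 'eef_rot': array([-7.60405265e-05,  1.10680524e-01,  9.93855806e-01, -6.73126282e-04]), 'contact_force': array([0.39409417, 0.60219247, 0.49556232]), 'moment': array([-0.03053333, -0.01557427,  0.03806373]), 'gripper_force': 0.0, 'width': 1.0003510110173603}
```

View pics/top0.png

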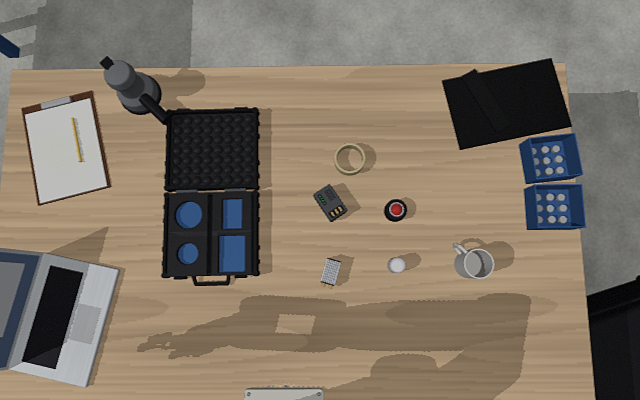

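View pics/scene0.png

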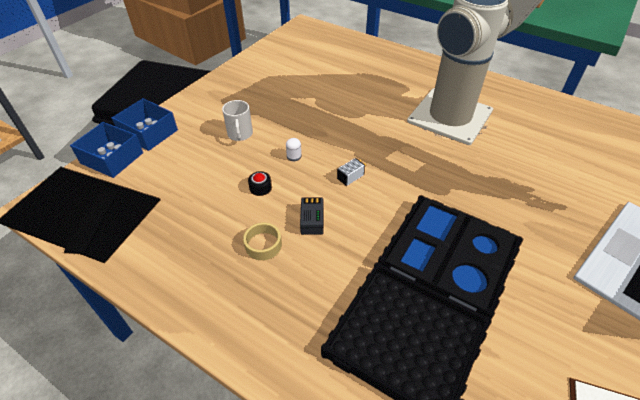

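The top view shows the case pockets: a large round one at (189,215), a small round one at (188,253), and rectangles at (232,213) and (232,253). The battery is at (330,203), module (331,271), pod (396,210), antenna (397,265), tape (350,158) and mug (473,262). The scene view shows the same things from the far side. I'll enlarge these areas.

```bash
python3 - <<'E'
import cv2
t=cv2.imread("pics/top0.png")
a=cv2.resize(t[185:285,160:265],None,fx=6,fy=6,interpolation=cv2.INTER_CUBIC);cv2.imwrite("pics/c1.png",a)
b=cv2.resize(t[180:295,305:415],None,fx=5,fy=5,interpolation=cv2.INTER_CUBIC);cv2.imwrite("pics/c2.png",b)
# pockets by blue mask
h=cv2.cvtColor(t,cv2.COLOR_BGR2HSV)
m=cv2.inRange(h,(95,110,60),(125,255,255)); m[:, :160]=0; m[:,265:]=0; m[:185]=0
n,l,s,c=cv2.connectedComponentsWithStats(m)
for i in range(1,n):
    if s[i][4]>100: print(s[i],c[i],cv2.minAreaRect(cv2.findNonZero((l==i).astype('uint8'))))
E
```

```text
[223 199  19  30 566] [232.05300353 213.6024735 ] ((232.0, 213.5), (29.0, 18.0), 90.0)
[176 202  26  26 553] [188.69801085 214.60578662] ((188.5, 214.5), (25.0, 25.0), 90.0)
[219 235  26  38 945] [231.55555556 253.36296296] ((231.5, 253.5), (37.0, 25.0), 90.0)
[178 243  21  21 338] [187.87278107 253.27514793] ((188.0, 253.50001525878906), (19.091880798339844, 20.50609588623047), 45.0)
```

View pics/c1.png

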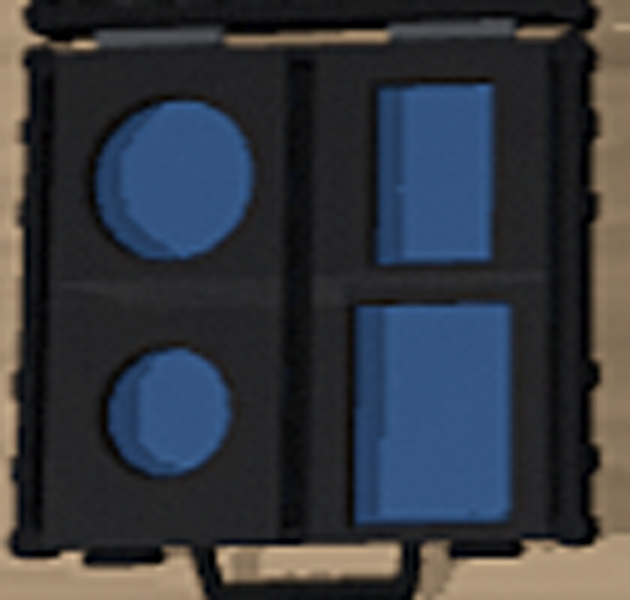

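View pics/c2.png

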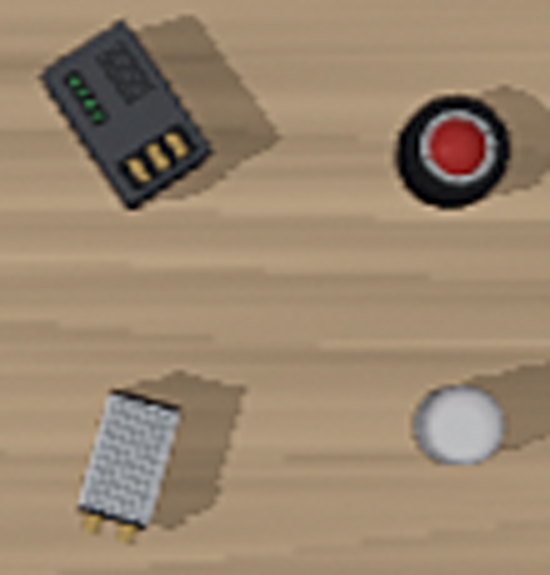

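```bash
cat > h.py <<'E'
from cell import bot
import numpy as np
C={n:bot.get_calibration(n) for n in("scene","top")}
def ray(u,v,z,n="top"):
    c=C[n];f=200/np.tan(np.radians(c["fovy"]/2));E=c["extrinsics"]
    d=E[:3,:3]@[(u-c["cx"])/f,(v-c["cy"])/f,1]
    return (E[:3,3]+d*(z-E[2,3])/d[2])[:2]
def proj(p,n):
    c=C[n];f=200/np.tan(np.radians(c["fovy"]/2));E=c["extrinsics"]
    q=E[:3,:3].T@(np.array(p)-E[:3,3]);return q[:2]/q[2]*f+[c["cx"],c["cy"]]
E
python3 - <<'E'
from h import *
np.set_printoptions(precision=4,suppress=True)
c2=lambda x,y:((x+.5)/5-.5+305,(y+.5)/5-.5+180)
c1=lambda x,y:((x+.5)/6-.5+160,(y+.5)/6-.5+185)
P=lambda n,p:print(n,p,proj([*p,.04],"scene"))
for n,L,z in(("bat",[(122,20),(212,152),(132,208),(40,75)],.044),("mod",[(113,390),(180,408),(146,530),(78,508)],.04)):
    q=np.array([ray(*c2(*a),z) for a in L]);P(n,q.mean(0));
    print([np.linalg.norm(q[i]-q[i-1]).round(4) for i in range(4)]);d=q[2]+q[3]-q[0]-q[1] if n=="mod" else q[1]+q[2]-q[0]-q[3];print("ang",np.arctan2(d[1],d[0]))
P("pod sil",ray(*c2(453.5,151.5),.017));P("pod ball",ray(*c2(457,148),.043))
P("ant sil",ray(*c2(458.5,425),.0235));P("ant top",ray(*c2(462,424),.055))
for n,b in(("p_pod",(96,253,98,260)),("p_ant",(107,233,345,478)),("p_mod",(376,494,84,265)),("p_bat",(354,513,303,525))):
    lo=ray(*c1(b[0],(b[2]+b[3])/2),.026);hi=ray(*c1(b[1],(b[2]+b[3])/2),.04)
    t=ray(*c1((b[0]+b[1])/2,b[2]),.033);bo=ray(*c1((b[0]+b[1])/2,b[3]),.033)
    P(n,np.array([(t[0]+bo[0])/2,(lo[1]+hi[1])/2]));print("  sz",lo[1]-hi[1],t[0]-bo[0])
E
python3 - <<'E'
import cv2
t=cv2.imread("pics/scene0.png")
cv2.imwrite("pics/c3.png",cv2.resize(t[130:250,235:365],None,fx=5,fy=5,interpolation=cv2.INTER_CUBIC))
E
```

```text
bat [ 0.6164 -0.1288] [313.6983 210.5559]
[np.float64(0.0561), np.float64(0.091), np.float64(0.055), np.float64(0.0918)]
ang -2.5540800942205535
mod [ 0.4236 -0.1287] [352.3834 166.4009]
[np.float64(0.0676), np.float64(0.0385), np.float64(0.0694), np.float64(0.0394)]
ang 2.8500075607798996
pod sil [ 0.5966 -0.3162] [259.9697 177.4532]
pod ball [ 0.5951 -0.3144] [260.8521 177.3828]
ant sil [ 0.441  -0.3135] [294.3512 146.1389]
ant top [ 0.4412 -0.3108] [295.0614 146.5133]
p_pod [0.587  0.2742] [472.2655 276.585 ]
  sz 0.07953147472266334 0.0775567138714428
p_ant [0.477  0.2722] [487.491  242.5862]
  sz 0.0639629094712447 0.06210335907712433
p_mod [0.5881 0.15  ] [420.4563 252.0357]
  sz 0.05933926018916136 0.08654417986815022
p_bat [0.4751 0.1482] [438.6923 220.1671]
  sz 0.0778668349223968 0.10345730700639055
```

View pics/c3.png

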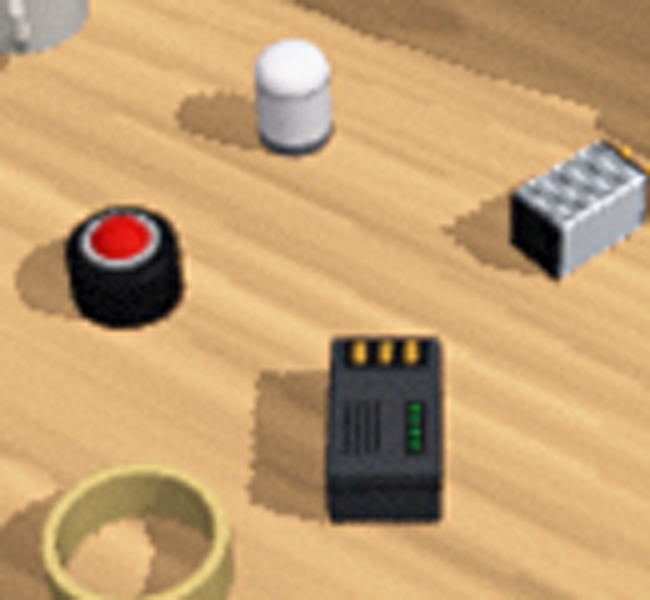

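The crop from the scene camera agrees with the top view: ball at (259,177), antenna at (294,146) and battery top centre at about (312,212). The pocket sizes match their parts, so I'll work out the first move.

```bash
cat > go.py <<'E'
import sys
from h import *
from scipy.spatial.transform import Rotation as R
x,y,z,psi=map(float,sys.argv[1:5]); s=bot.state(); w=s["eef_rot"]
r=R.from_quat([*w[1:],w[0]]); M=r.as_matrix()
now=np.arctan2(M[1,1],M[0,1]); d=M.T@(np.array([x,y,z])-s["ee_pos"])
print("d",d.round(4),"turn",round(now-psi,4),"t",s["t"],"w",round(s["width"],3),"gf",round(s["gripper_force"],1),"pos",s["ee_pos"].round(4),"psi",round(now,3),"j6",s["joints"][5].round(2))
E
python3 go.py .596 -.315 .2 1.571
```

```text
d [-0.6507 -0.8006  0.0537] turn -0.222 t 0.1 w 1.0 gf 0.0 pos [0.1374 0.6092 0.2526] psi 1.349 j6 -0.02
```

Careful with the scale: shifts go in shares of 0.75 m and turns go in shares of pi rad. That gives: -0.5 m / 0.75 = -0.6667, -0.4 m / 0.75 = -0.5333, -0.222 rad / 3.1416 = -0.0707.

Request:
tcp_steps(
  rows={"finger_gap":[1, 1, 1, 1, 1, 1, 1, 1], "sx":[-0.0667, -0.5333, -0.5333, -0.5333, -0.5333, -0.5333, -0.5333, -0.5333], "sy":[-0.08, -0.6667, -0.6667, -0.6667, -0.6667, -0.6667, -0.6667, -0.6667], "sz":[0, 0, 0, 0, 0, 0, 0, 0], "spin":[0, -0.0707, -0.0707, -0.0707, -0.0707, -0.0707, -0.0707, -0.0707]},
  grip_n=40,
)

```text
t: 0.9
ee_pos: [0.3131, 0.2483, 0.2533]
eef_rot: [0.0, -0.0, 1.0, 0.0]
contact_force: [0.9, 0.1, -0.2]
width: 1.0
gripper_force: 0.0
```

```bash
python3 go.py .596 -.315 .2 1.571
```

```text
d [-0.2824 -0.5636  0.0533] turn 0.0006 t 0.9 w 1.0 gf 0.0 pos [0.3131 0.2483 0.2533] psi 1.572 j6 -0.93
```

In the tool's units: -0.563 m / 0.75 = -0.7507, -0.282 m / 0.75 = -0.376.

Request:
tcp_steps(
  rows={"finger_gap":[1, 1, 1, 1, 1, 1, 1, 1], "sx":[-0.376, -0.376, -0.376, -0.376, -0.376, -0.376, -0.376, -0.376], "sy":[-0.7507, -0.7507, -0.7507, -0.7507, -0.7507, -0.7507, -0.7507, -0.7507], "sz":[0.0707, 0.0707, 0.0707, 0.0707, 0.0707, 0.0707, 0.0707, 0.0707], "spin":[0, 0, 0, 0, 0, 0, 0, 0]},
)

```text
t: 1.7
ee_pos: [0.4918, -0.1083, 0.2194]
eef_rot: [-0.0, 0.0, 1.0, 0.0]
contact_force: [1.7, 1.9, 0.3]
width: 0.997
gripper_force: 0.0
```

Request:
tcp_steps(
  rows={"finger_gap":[1, 1, 1, 1, 1, 1], "sx":[-0.16, -0.16, -0.16, -0.16, -0.16, -0.16], "sy":[-0.2933, -0.2933, -0.2933, -0.2933, -0.2933, -0.2933], "sz":[0.0267, 0.0267, 0.0267, 0.0267, 0.0267, 0.0267], "spin":[0, 0, 0, 0, 0, 0]},
)

```text
t: 2.3
ee_pos: [0.6132, -0.3312, 0.1984]
eef_rot: [0.001, 0.002, 1.0, -0.001]
contact_force: [0.1, -0.1, 0.3]
width: 0.998
gripper_force: 0.0
```

```bash
python3 go.py .596 -.315 .036 1.571
```

```text
d [0.0174 0.0164 0.1624] turn -0.0033 t 2.3 w 0.998 gf 0.0 pos [ 0.6132 -0.3312  0.1984] psi 1.568 j6 -2.08
```

In the tool's units: 0.08 m / 0.75 = 0.1067, 0.016 m / 0.75 = 0.0213.

Request:
tcp_steps(
  rows={"finger_gap":[1, 1, 1, 1, 1], "sx":[0.0213, 0.0213, 0.0213, 0.0213, 0.0213], "sy":[0.0213, 0.0213, 0.0213, 0.0213, 0.0213], "sz":[0.1067, 0.1067, 0.1067, 0.1067, 0.1067], "spin":[0, 0, 0, 0, 0]},
)

```text
t: 2.8
ee_pos: [0.5972, -0.3109, 0.122]
eef_rot: [0.002, -0.0, 1.0, -0.001]
contact_force: [-0.0, -0.3, -0.0]
width: 1.002
gripper_force: 0.0
```

```bash
python3 go.py .596 -.315 .036 1.571
```

```text
d [ 0.0015 -0.0039  0.086 ] turn 0.0003 t 2.8 w 1.002 gf 0.0 pos [ 0.5972 -0.3109  0.122 ] psi 1.571 j6 -2.07
```

In the tool's units: 0.086 m / 0.75 = 0.1147, 0.07 m / 0.75 = 0.0933.

Request:
tcp_steps(
  rows={"finger_gap":[1, 1, 1, 1, 1, 1], "sx":[0.0013, 0.0013, 0.0013, 0.0013, 0.0013, 0.0013], "sy":[-0.0053, -0.0053, -0.0053, -0.0053, -0.0053, -0.0053], "sz":[0.0533, 0.0933, 0.1147, 0.1147, 0.1147, 0.1147], "spin":[0, 0, 0, 0, 0, 0]},
)

```text
t: 3.4
ee_pos: [0.5959, -0.3148, 0.0359]
eef_rot: [0.001, -0.0, 1.0, -0.001]
contact_force: [0.9, -0.6, 0.8]
width: 0.998
gripper_force: 0.0
```

```bash
python3 go.py .596 -.315 .036 1.571; python3 - <<'E'
from cell import bot
import cv2,numpy as np
f=lambda n,y,x:cv2.resize(bot.snapshot(n)[y:y+80,x:x+80,::-1],(400,400),interpolation=cv2.INTER_CUBIC)
cv2.imwrite("pics/g1.png",np.hstack([f("scene",130,220),f("top",170,350)]))
E
```

```text
d [-0.0001 -0.0002 -0.0001] turn 0.0001 t 3.4 w 0.998 gf 0.0 pos [ 0.5959 -0.3148  0.0359] psi 1.571 j6 -2.07
```

View pics/g1.png

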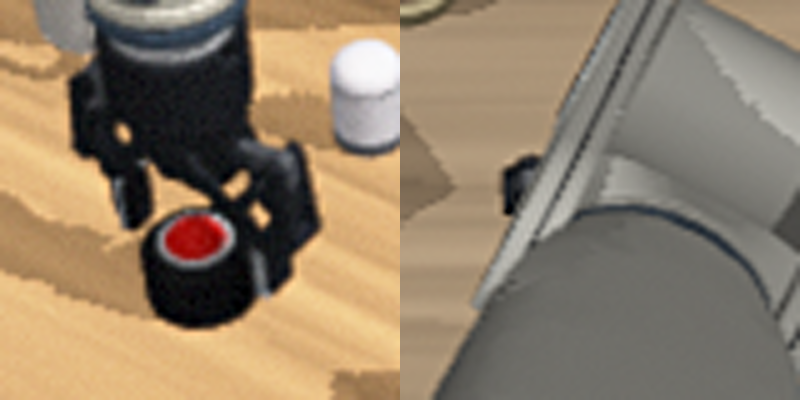

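The fingers straddle the pod, which has not moved (ball still at about (259,177)). Closing now.

Request:
tcp_steps(
  rows={"finger_gap":[0, 0, 0, 0, 0, 0], "sx":[0, 0, 0, 0, 0, 0], "sy":[0, 0, 0, 0, 0, 0], "sz":[0, 0, 0, 0, 0, 0], "spin":[0, 0, 0, 0, 0, 0]},
  grip_n=40,
)

```text
t: 4.1
ee_pos: [0.595, -0.3145, 0.0349]
eef_rot: [0.001, -0.0, 1.0, -0.0]
contact_force: [-1.9, 0.5, 5.5]
width: 0.709
gripper_force: 42.4
```

Request:
tcp_steps(
  rows={"finger_gap":[0, 0, 0, 0, 0], "sx":[0, 0, 0, 0, 0], "sy":[0, 0, 0, 0, 0], "sz":[-0.0667, -0.1333, -0.2, -0.2, -0.2], "spin":[0, 0, 0, 0, 0]},
)

```text
t: 4.6
ee_pos: [0.5949, -0.3143, 0.1852]
eef_rot: [0.001, -0.0, 1.0, -0.001]
contact_force: [-0.6, 0.1, -2.7]
width: 0.708
gripper_force: 45.6
```

```bash
python3 go.py .587 .274 .186 1.571;python3 - <<'E'
from cell import bot
import cv2
cv2.imwrite("pics/g2.png",cv2.resize(bot.snapshot("scene")[20:220,150:350,::-1],(500,500),interpolation=cv2.INTER_CUBIC))
E
```

```text
d [ 0.0078  0.5883 -0.0015] turn 0.0 t 4.6 w 0.708 gf 45.6 pos [ 0.5949 -0.3143  0.1852] psi 1.571 j6 -2.07
```

View pics/g2.png

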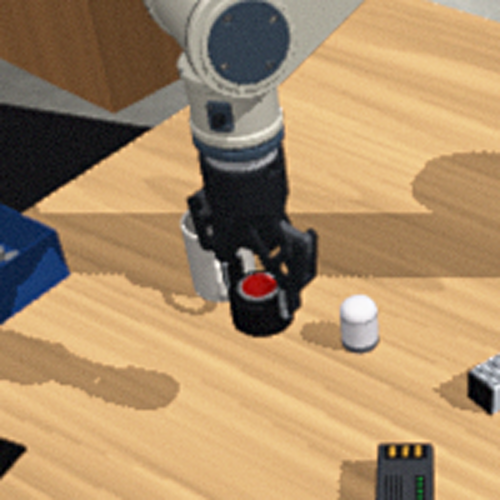

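The pod is held upright, with its ball at pixel (253,134). Next I carry it to its pocket.

In the tool's units: 0.588 m / 0.75 = 0.784, 0.03 m / 0.75 = 0.04.

```bash
python3 -c "
from h import *
print(ray(253.2,134.4,.197,'scene'))"
```

```text
[ 0.60518417 -0.30830236]
```

Request:
tcp_steps(
  rows={"finger_gap":[0, 0, 0, 0, 0, 0, 0, 0], "sx":[0, 0.0107, 0.0107, 0.0107, 0.0107, 0.0107, 0.0107, 0.0107], "sy":[0.04, 0.784, 0.784, 0.784, 0.784, 0.784, 0.784, 0.784], "sz":[0, 0, 0, 0, 0, 0, 0, 0], "spin":[0, 0, 0, 0, 0, 0, 0, 0]},
)

```text
t: 5.45
ee_pos: [0.5874, 0.0677, 0.1813]
eef_rot: [-0.002, -0.0, 1.0, -0.0]
contact_force: [1.4, -0.4, -1.3]
width: 0.708
gripper_force: 45.4
```

Request:
tcp_steps(
  rows={"finger_gap":[0, 0, 0, 0, 0, 0], "sx":[0.0067, 0.0067, 0.0067, 0.0067, 0.0067, 0.0067], "sy":[0.28, 0.28, 0.28, 0.28, 0.28, 0.28], "sz":[0, 0, 0, 0, 0, 0], "spin":[0, 0, 0, 0, 0, 0]},
)

```text
t: 6.05
ee_pos: [0.5827, 0.2771, 0.1813]
eef_rot: [-0.002, -0.002, 1.0, -0.001]
contact_force: [-0.4, -1.1, -1.7]
width: 0.708
gripper_force: 45.4
```

```bash
python3 go.py .587 .274 .065 1.571
```

```text
d [-0.0047 -0.003   0.1163] turn 0.0033 t 6.05 w 0.708 gf 45.4 pos [0.5827 0.2771 0.1813] psi 1.574 j6 -1.15
```

In the tool's units: 0.09 m / 0.75 = 0.12, 0.05 m / 0.75 = 0.0667.

Request:
tcp_steps(
  rows={"finger_gap":[0, 0, 0, 0, 0], "sx":[-0.0053, -0.0053, -0.0053, -0.0053, -0.0053], "sy":[-0.004, -0.004, -0.004, -0.004, -0.004], "sz":[0.0667, 0.12, 0.12, 0.12, 0.12], "spin":[0, 0, 0, 0, 0]},
)

```text
t: 6.55
ee_pos: [0.5897, 0.2724, 0.0957]
eef_rot: [0.001, 0.0, 1.0, 0.0]
contact_force: [-0.5, 0.3, -1.8]
width: 0.713
gripper_force: 45.2
```

```bash
python3 go.py .587 .274 .065 1.571;python3 - <<'E'
from h import *
import cv2
cv2.imwrite("pics/g3.png",cv2.resize(bot.snapshot("scene")[180:300,400:540,::-1],(700,600),interpolation=cv2.INTER_CUBIC))
print(ray(259.4,177.1,.046,'scene'),proj([.595,-.3143,.196],"scene"))
E
```

```text
d [0.0028 0.0015 0.0307] turn -0.001 t 6.55 w 0.713 gf 45.2 pos [0.5897 0.2724 0.0957] psi 1.57 j6 -1.16
[ 0.60080398 -0.31397159] [253.98817947 131.63532958]
```

View pics/g3.png

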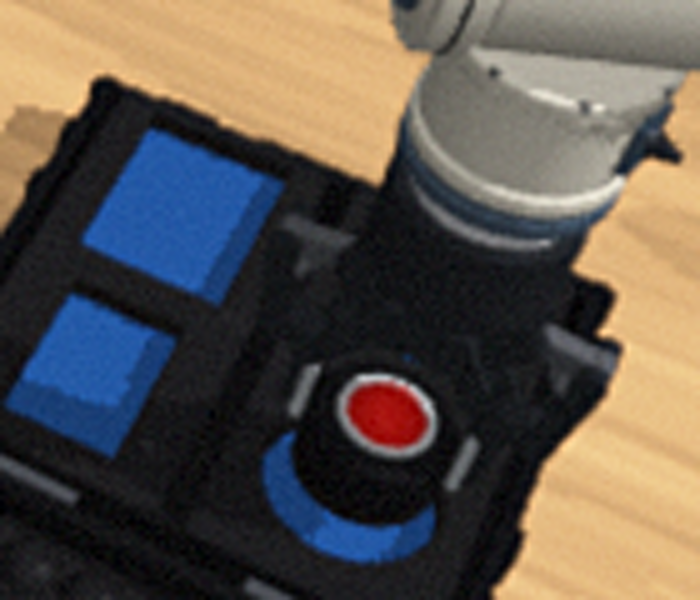

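The pod hangs just above its pocket, ring centre at crop pixel (388,416) and pads on either side of it. I'll check the pocket centres in the scene camera against the top camera.

```bash
python3 - <<'E'
from h import *
import cv2
def cents(n,box):
    t=cv2.imread(f"pics/{n}0.png");h=cv2.cvtColor(t,cv2.COLOR_BGR2HSV)
    m=cv2.inRange(h,(95,110,60),(125,255,255));x0,y0,x1,y1=box
    k=np.zeros_like(m);k[y0:y1,x0:x1]=m[y0:y1,x0:x1]
    N,l,s,c=cv2.connectedComponentsWithStats(k)
    return [(c[i].round(1),s[i][4],ray(*c[i],.033,n).round(4)) for i in range(1,N) if s[i][4]>100]
for r in cents("scene",(370,190,530,310))+cents("top",(160,185,265,285)): print(*r)
print(ray(400+388/5,180+416/5,.0957-.035+.038,"scene"))
E
```

```text
[436.  222.6] 851 [0.4797 0.1445]
[484.2 244.5] 333 [0.4805 0.2675]
[417.5 254.4] 666 [0.5927 0.1459]
[469.  278.5] 733 [0.5906 0.2697]
[232.1 213.6] 566 [0.588  0.1499]
[188.7 214.6] 553 [0.5863 0.2738]
[231.6 253.4] 945 [0.4754 0.1487]
[187.9 253.3] 338 [0.4766 0.2721]
[0.59304159 0.27249231]
```

In the tool's units: 0.034 m / 0.75 = 0.0453, 0.003 m / 0.75 = 0.004.

Request:
tcp_steps(
  rows={"finger_gap":[0, 0, 0, 0, 0, 0, 0, 0], "sx":[0.004, 0.004, 0.004, 0.004, 0.004, 0.004, 0.004, 0.004], "sy":[-0.0013, -0.0013, -0.0013, -0.0013, -0.0013, -0.0013, -0.0013, -0.0013], "sz":[0, 0.016, 0.0293, 0.0373, 0.0413, 0.044, 0.0453, 0.0453], "spin":[0, 0, 0, 0, 0, 0, 0, 0]},
)

```text
t: 7.4
ee_pos: [0.5849, 0.2717, 0.0609]
eef_rot: [-0.001, -0.0, 1.0, -0.0]
contact_force: [-6.0, -2.6, 11.3]
width: 0.707
gripper_force: 46.8
```

```bash
python3 go.py .587 .2715 .061 1.571
```

```text
d [-0.0021 -0.0002 -0.0001] turn 0.0001 t 7.4 w 0.707 gf 46.8 pos [0.5849 0.2717 0.0609] psi 1.571 j6 -1.15
```

In the tool's units: -0.13 m / 0.75 = -0.1733, -0.08 m / 0.75 = -0.1067.

Request:
tcp_steps(
  rows={"finger_gap":[0.95, 0.95, 0.95, 0.95, 0.95, 1, 1, 1], "sx":[0, 0, 0, 0, 0, 0, 0, 0], "sy":[0, 0, 0, 0, 0, 0, 0, 0], "sz":[0, 0, 0, 0, -0.04, -0.1067, -0.1733, -0.1733], "spin":[0, 0, 0, 0, 0, 0, 0, 0]},
)

```text
t: 8.2
ee_pos: [0.5894, 0.2737, 0.1973]
eef_rot: [0.006, -0.0, 1.0, 0.003]
contact_force: [0.1, -0.3, 0.3]
width: 0.998
gripper_force: 0.0
```

```bash
python3 go.py .441 -.312 .19 1.571; python3 - <<'E'
from h import *
import cv2
cv2.imwrite("pics/g4.png",cv2.resize(bot.snapshot("scene")[190:310,400:540,::-1],(700,600),interpolation=cv2.INTER_CUBIC))
E
```

```text
d [ 0.1486 -0.5857  0.0025] turn 0.0 t 8.2 w 0.998 gf 0.0 pos [0.5894 0.2737 0.1973] psi 1.571 j6 -1.15
```

View pics/g4.png

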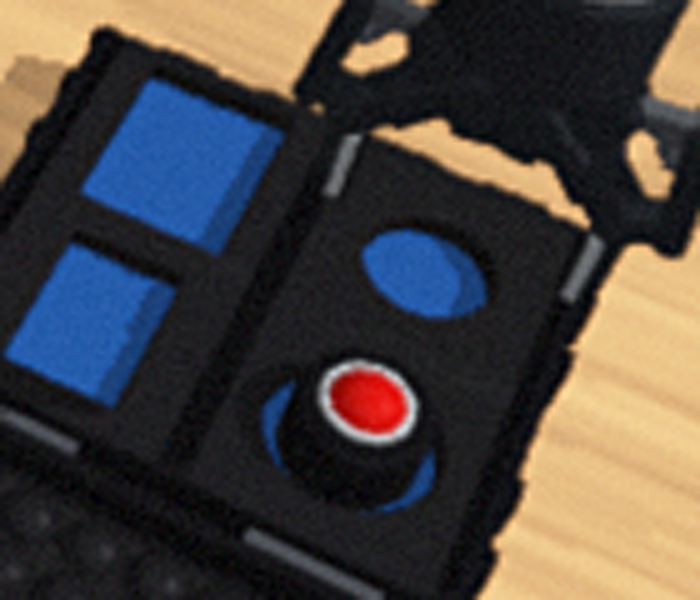

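The pod sits upright in its pocket, ring at crop pixel (368,402). The antenna is next.

Request:
tcp_steps(
  rows={"finger_gap":[1, 1, 1, 1, 1, 1, 1, 1], "sx":[0.196, 0.196, 0.196, 0.196, 0.196, 0.196, 0.196, 0.196], "sy":[-0.7813, -0.7813, -0.7813, -0.7813, -0.7813, -0.7813, -0.7813, -0.7813], "sz":[0, 0, 0, 0, 0, 0, 0, 0], "spin":[0, 0, 0, 0, 0, 0, 0, 0]},
)

```text
t: 9.05
ee_pos: [0.4866, -0.1177, 0.1886]
eef_rot: [-0.001, -0.0, 1.0, 0.0]
contact_force: [0.8, -0.0, 0.2]
width: 0.999
gripper_force: 0.0
```

```bash
python3 go.py .4435 -.312 .19 1.571; python3 -c "
from h import *
print(ray(400+368/5,190+402/5,.064,'scene'))"
```

```text
d [ 0.0432 -0.1943 -0.0014] turn 0.0003 t 9.05 w 0.999 gf 0.0 pos [ 0.4866 -0.1177  0.1886] psi 1.571 j6 -1.83
[0.5882155  0.27127253]
```

In the tool's units: -0.178 m / 0.75 = -0.2373, 0.05 m / 0.75 = 0.0667.

Request:
tcp_steps(
  rows={"finger_gap":[1, 1, 1, 1, 1, 1, 1], "sx":[0.0533, 0.0533, 0.0533, 0.0533, 0.0533, 0.0533, 0.0533], "sy":[-0.2373, -0.2373, -0.2373, -0.2373, -0.2373, -0.2373, -0.2373], "sz":[0.0667, 0.0667, 0.0667, 0.0667, 0.0667, 0.0667, 0.0667], "spin":[0, 0, 0, 0, 0, 0, 0]},
)

```text
t: 9.75
ee_pos: [0.4478, -0.2932, 0.1392]
eef_rot: [-0.001, -0.0, 1.0, 0.001]
contact_force: [-0.7, 0.2, -0.4]
width: 1.0
gripper_force: 0.0
```

```bash
python3 go.py .4435 -.312 .038 1.571
```

```text
d [ 0.0042 -0.0189  0.1012] turn 0.0004 t 9.75 w 1.0 gf 0.0 pos [ 0.4478 -0.2932  0.1392] psi 1.571 j6 -2.17
```

In the tool's units: 0.101 m / 0.75 = 0.1347, 0.075 m / 0.75 = 0.1.

Request:
tcp_steps(
  rows={"finger_gap":[1, 1, 1, 1, 1, 1], "sx":[0.0053, 0.0053, 0.0053, 0.0053, 0.0053, 0.0053], "sy":[-0.0253, -0.0253, -0.0253, -0.0253, -0.0253, -0.0253], "sz":[0, 0.0533, 0.1, 0.1347, 0.1347, 0.1347], "spin":[0, 0, 0, 0, 0, 0]},
)

```text
t: 10.35
ee_pos: [0.4446, -0.3121, 0.0391]
eef_rot: [-0.0, -0.001, 1.0, 0.0]
contact_force: [0.3, 0.4, 0.7]
width: 0.998
gripper_force: 0.0
```

```bash
python3 go.py .4435 -.312 .038 1.571
```

```text
d [0.0011 0.0001 0.0011] turn 0.0017 t 10.35 w 0.998 gf 0.0 pos [ 0.4446 -0.3121  0.0391] psi 1.573 j6 -2.21
```

Request:
tcp_steps(
  rows={"finger_gap":[0, 0, 0, 0, 0, 0, 0], "sx":[0, 0, 0, 0, 0, 0, 0], "sy":[0, 0, 0, 0, 0, 0, 0], "sz":[0, 0, 0, 0, 0, 0, 0], "spin":[0, 0, 0, 0, 0, 0, 0]},
  grip_n=35,
)

```text
t: 11.05
ee_pos: [0.4449, -0.3136, 0.0402]
eef_rot: [0.001, -0.0, 1.0, -0.001]
contact_force: [-0.1, 1.1, 7.3]
width: 0.509
gripper_force: 34.7
```

Request:
tcp_steps(
  rows={"finger_gap":[0, 0, 0, 0, 0], "sx":[0, 0, 0, 0, 0], "sy":[0, 0, 0, 0, 0], "sz":[-0.0667, -0.1333, -0.2, -0.2, -0.2], "spin":[0, 0, 0, 0, 0]},
)

```text
t: 11.55
ee_pos: [0.4446, -0.3136, 0.1905]
eef_rot: [0.001, -0.0, 1.0, -0.001]
contact_force: [-0.0, -0.1, -1.5]
width: 0.505
gripper_force: 36.5
```

```bash
python3 go.py .4785 .27 .18 1.571; python3 - <<'E'
from h import *
import cv2
cv2.imwrite("pics/g5.png",cv2.resize(bot.snapshot("scene")[60:180,240:340,::-1],(500,600),interpolation=cv2.INTER_CUBIC))
E
```

```text
d [-0.0339  0.5836  0.0093] turn -0.0002 t 11.55 w 0.505 gf 36.5 pos [ 0.4446 -0.3136  0.1905] psi 1.571 j6 -2.21
```

View pics/g5.png

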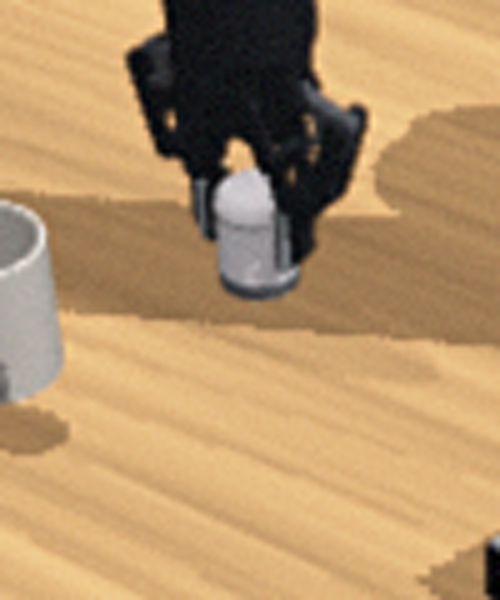

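The antenna is held upright. I carry it to the small round pocket.

In the tool's units: 0.584 m / 0.75 = 0.7787, -0.034 m / 0.75 = -0.0453.

Request:
tcp_steps(
  rows={"finger_gap":[0, 0, 0, 0, 0, 0, 0, 0], "sx":[-0.0027, -0.0453, -0.0453, -0.0453, -0.0453, -0.0453, -0.0453, -0.0453], "sy":[0.04, 0.7787, 0.7787, 0.7787, 0.7787, 0.7787, 0.7787, 0.7787], "sz":[0, 0, 0, 0, 0, 0, 0, 0], "spin":[0, 0, 0, 0, 0, 0, 0, 0]},
)

```text
t: 12.4
ee_pos: [0.4647, 0.0681, 0.187]
eef_rot: [-0.002, -0.0, 1.0, -0.0]
contact_force: [0.5, 0.2, -1.0]
width: 0.505
gripper_force: 36.5
```

```bash
python3 go.py .4785 .27 .105 1.571
```

```text
d [-0.0141  0.202   0.0819] turn -0.0002 t 12.4 w 0.505 gf 36.5 pos [0.4647 0.0681 0.187 ] psi 1.571 j6 -1.45
```

In the tool's units: 0.184 m / 0.75 = 0.2453, 0.08 m / 0.75 = 0.1067.

Request:
tcp_steps(
  rows={"finger_gap":[0, 0, 0, 0, 0, 0, 0, 0], "sx":[-0.0173, -0.0173, -0.0173, -0.0173, -0.0173, -0.0173, -0.0173, -0.0173], "sy":[0.2453, 0.2453, 0.2453, 0.2453, 0.2453, 0.2453, 0.2453, 0.2453], "sz":[0, 0, 0, 0.04, 0.08, 0.1067, 0.1067, 0.1067], "spin":[0, 0, 0, 0, 0, 0, 0, 0]},
)

```text
t: 13.2
ee_pos: [0.4783, 0.2497, 0.1076]
eef_rot: [-0.002, -0.0, 1.0, -0.001]
contact_force: [-0.4, 0.4, -1.1]
width: 0.503
gripper_force: 36.6
```

```bash
python3 go.py .4785 .27 .067 1.571;python3 - <<'E'
from h import *
import cv2
cv2.imwrite("pics/g6.png",cv2.resize(bot.snapshot("scene")[180:280,430:530,::-1],(500,500),interpolation=cv2.INTER_CUBIC))
E
```

```text
d [-0.0004  0.0204  0.0405] turn -0.0002 t 13.2 w 0.503 gf 36.6 pos [0.4783 0.2497 0.1076] psi 1.571 j6 -1.11
```

View pics/g6.png

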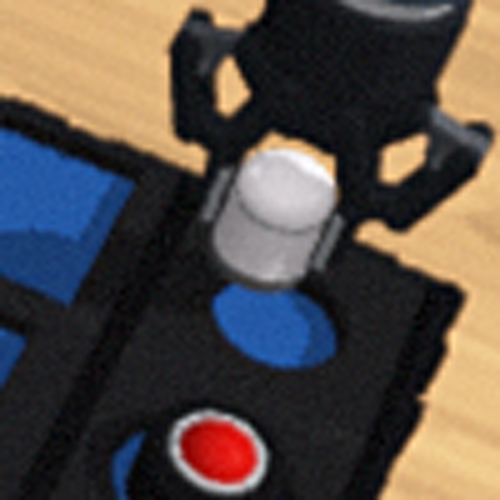

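The antenna is held centred between the pads, about 20 mm short of its pocket in y. I'll correct that and lower it.

In the tool's units: 0.037 m / 0.75 = 0.0493, 0.034 m / 0.75 = 0.0453.

Request:
tcp_steps(
  rows={"finger_gap":[0, 0, 0, 0, 0, 0, 0, 0], "sx":[0, 0, 0, 0, 0, 0, 0, 0], "sy":[0.028, 0.028, 0.028, 0.028, 0.028, 0.028, 0.028, 0.028], "sz":[0, 0, 0.024, 0.0373, 0.0453, 0.0493, 0.0493, 0.0493], "spin":[0, 0, 0, 0, 0, 0, 0, 0]},
)

```text
t: 14.05
ee_pos: [0.4795, 0.2713, 0.0721]
eef_rot: [0.0, 0.0, 1.0, 0.0]
contact_force: [-0.1, 0.2, -1.7]
width: 0.506
gripper_force: 36.6
```

```bash
python3 go.py .4785 .27 .066 1.571
```

```text
d [ 0.001  -0.0013  0.0061] turn -0.0002 t 14.05 w 0.506 gf 36.6 pos [0.4795 0.2713 0.0721] psi 1.571 j6 -1.08
```

In the tool's units: 0.006 m / 0.75 = 0.008, 0.005 m / 0.75 = 0.0067.

Request:
tcp_steps(
  rows={"finger_gap":[0, 0, 0, 0, 0], "sx":[0.0013, 0.0013, 0.0013, 0.0013, 0.0013], "sy":[-0.0013, -0.0013, -0.0013, -0.0013, -0.0013], "sz":[0.0027, 0.0053, 0.0067, 0.008, 0.008], "spin":[0, 0, 0, 0, 0]},
)

```text
t: 14.55
ee_pos: [0.4782, 0.2703, 0.0663]
eef_rot: [-0.0, -0.0, 1.0, -0.0]
contact_force: [-1.4, -1.3, 5.3]
width: 0.501
gripper_force: 37.3
```

```bash
python3 go.py .4785 .27 .066 1.571
```

```text
d [-0.0003 -0.0003  0.0003] turn 0.0001 t 14.55 w 0.501 gf 37.3 pos [0.4782 0.2703 0.0663] psi 1.571 j6 -1.08
```

In the tool's units: -0.12 m / 0.75 = -0.16, -0.08 m / 0.75 = -0.1067.

Request:
tcp_steps(
  rows={"finger_gap":[0.95, 0.95, 0.95, 0.95, 0.95, 1, 1, 1], "sx":[0, 0, 0, 0, 0, 0, 0, 0], "sy":[0, 0, 0, 0, 0, 0, 0, 0], "sz":[0, 0, 0, 0, 0, -0.0533, -0.1067, -0.16], "spin":[0, 0, 0, 0, 0, 0, 0, 0]},
)

```text
t: 15.35
ee_pos: [0.4778, 0.2701, 0.1867]
eef_rot: [-0.001, -0.0, 1.0, -0.0]
contact_force: [1.3, 0.2, -0.0]
width: 1.003
gripper_force: 0.0
```

```bash
python3 go.py .6175 -.129 .19 2.158; python3 -c "
from h import *
print(ray(235+385/5-.4,130+409.5/5-.4,.044,'scene'))
q=[ray(235+a/5-.4,130+b/5-.4,.044,'scene') for a,b in((330,340),(441,339),(442,482),(329,482))];print(q,np.mean(q,0))
q=[ray(235+a/5-.4,130+b/5-.4,.04,'scene') for a,b in((513,190),(600,143),(648,180),(562,222))];print(np.mean(q,0))"
```

```text
d [-0.1396 -0.3991 -0.0032] turn -0.587 t 15.35 w 1.003 gf 0.0 pos [0.4778 0.2701 0.1867] psi 1.571 j6 -1.08
[ 0.62464092 -0.12944228]
[array([ 0.60079235, -0.17956129]), array([ 0.56925095, -0.13199449]), array([ 0.64820251, -0.0802854 ]), array([ 0.67787789, -0.1263231 ])] [ 0.62403093 -0.12954107]
[ 0.4255125  -0.13262284]
```

In the tool's units: -0.399 m / 0.75 = -0.532, -0.142 m / 0.75 = -0.1893, -0.587 rad / 3.1416 = -0.1868.

Request:
tcp_steps(
  rows={"finger_gap":[1, 1, 1, 1, 1, 1, 1, 1], "sx":[-0.1893, -0.1893, -0.1893, -0.1893, -0.1893, -0.1893, -0.1893, -0.1893], "sy":[-0.532, -0.532, -0.532, -0.532, -0.532, -0.532, -0.532, -0.532], "sz":[0, 0, 0, 0, 0, 0, 0, 0], "spin":[-0.1868, -0.1868, -0.1868, -0.1868, -0.1868, -0.1868, -0.1868, -0.1868]},
)

```text
t: 16.15
ee_pos: [0.6068, -0.0918, 0.1858]
eef_rot: [0.0, -0.289, 0.957, 0.0]
contact_force: [0.2, 0.1, 0.6]
width: 1.001
gripper_force: 0.0
```

Request:
tcp_steps(
  rows={"finger_gap":[1, 1], "sx":[0, 0], "sy":[0, 0], "sz":[0, 0], "spin":[0, 0]},
)

```text
t: 16.35
ee_pos: [0.6064, -0.091, 0.1854]
eef_rot: [-0.0, -0.288, 0.958, 0.0]
contact_force: [-0.6, 0.3, 0.3]
width: 1.002
gripper_force: 0.0
```

```bash
python3 go.py .62 -.129 .09 2.158
```

```text
d [ 0.0096 -0.0393  0.0954] turn -0.0026 t 16.35 w 1.002 gf 0.0 pos [ 0.6064 -0.091   0.1854] psi 2.155 j6 -2.32
```

In the tool's units: 0.095 m / 0.75 = 0.1267, 0.0096 m / 0.75 = 0.0128, -0.003 rad / 3.1416 = -0.001.

Request:
tcp_steps(
  rows={"finger_gap":[1, 1, 1, 1, 1, 1], "sx":[0.0128, 0.0128, 0.0128, 0.0128, 0.0128, 0.0128], "sy":[-0.0524, -0.0524, -0.0524, -0.0524, -0.0524, -0.0524], "sz":[0, 0.0533, 0.1067, 0.1267, 0.1267, 0.1267], "spin":[-0.001, -0.001, -0.001, -0.001, -0.001, -0.001]},
)

```text
t: 16.95
ee_pos: [0.6209, -0.127, 0.0917]
eef_rot: [0.0, -0.291, 0.957, -0.0]
contact_force: [0.2, 0.2, 0.9]
width: 1.0
gripper_force: 0.0
```

```bash
python3 go.py .62 -.129 .037 2.158;python3 - <<'E'
from h import *
import cv2
cv2.imwrite("pics/g7.png",cv2.resize(bot.snapshot("scene")[140:260,250:370,::-1],(600,600),interpolation=cv2.INTER_CUBIC))
E
```

```text
d [ 0.0019 -0.0012  0.0547] turn 0.0041 t 16.95 w 1.0 gf 0.0 pos [ 0.6209 -0.127   0.0917] psi 2.162 j6 -2.38
```

View pics/g7.png

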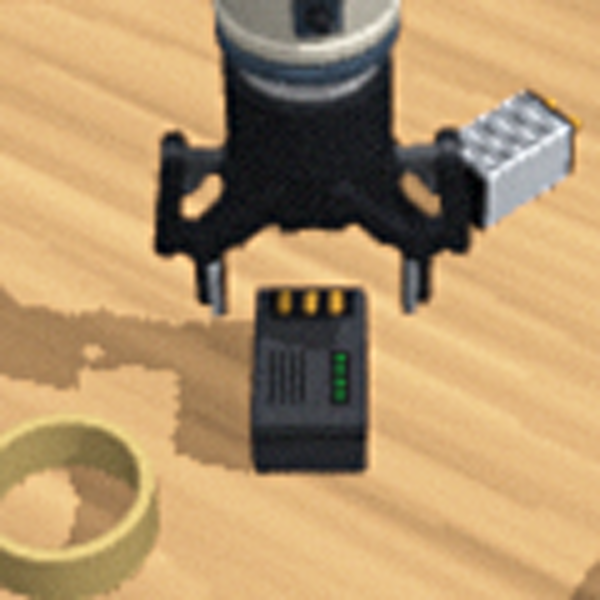

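The open fingers straddle the battery centrally and line up with its axis. I'll lower and grip.

In the tool's units: 0.055 m / 0.75 = 0.0733, 0.05 m / 0.75 = 0.0667, 0.003 rad / 3.1416 = 0.001.

Request:
tcp_steps(
  rows={"finger_gap":[1, 1, 1, 1, 1], "sx":[0.0013, 0.0013, 0.0013, 0.0013, 0.0013], "sy":[-0.0013, -0.0013, -0.0013, -0.0013, -0.0013], "sz":[0.04, 0.0667, 0.0733, 0.0733, 0.0733], "spin":[0.001, 0.001, 0.001, 0.001, 0.001]},
)

```text
t: 17.5
ee_pos: [0.6212, -0.1293, 0.0375]
eef_rot: [0.001, -0.289, 0.957, -0.001]
contact_force: [0.2, 0.1, 0.3]
width: 1.002
gripper_force: 0.0
```

```bash
python3 go.py .62 -.129 .037 2.158
```

```text
d [0.0009 0.0009 0.0005] turn 0.0002 t 17.5 w 1.002 gf 0.0 pos [ 0.6212 -0.1293  0.0375] psi 2.158 j6 -2.38
```

Request:
tcp_steps(
  rows={"finger_gap":[0, 0, 0, 0, 0, 0, 0], "sx":[0, 0, 0, 0, 0, 0, 0], "sy":[0, 0, 0, 0, 0, 0, 0], "sz":[0, 0, 0, 0, 0, 0, 0], "spin":[0, 0, 0, 0, 0, 0, 0]},
  grip_n=60,
)

```text
t: 18.2
ee_pos: [0.621, -0.1294, 0.0372]
eef_rot: [0.001, -0.289, 0.957, -0.001]
contact_force: [-0.9, -0.2, 6.5]
width: 0.671
gripper_force: 65.7
```

```bash
python3 go.py .62 -.129 .037 2.158
```

```text
d [0.0006 0.0009 0.0002] turn -0.0 t 18.2 w 0.671 gf 65.7 pos [ 0.621  -0.1294  0.0372] psi 2.158 j6 -2.38
```

Request:
tcp_steps(
  rows={"finger_gap":[0, 0, 0, 0, 0], "sx":[0, 0, 0, 0, 0], "sy":[0, 0, 0, 0, 0], "sz":[-0.0667, -0.1333, -0.2, -0.2, -0.2], "spin":[0, 0, 0, 0, 0]},
)

```text
t: 18.7
ee_pos: [0.6201, -0.1291, 0.1868]
eef_rot: [0.001, -0.289, 0.957, -0.0]
contact_force: [-0.3, 0.0, -5.6]
width: 0.667
gripper_force: 68.5
```

```bash
python3 go.py .4775 .147 .19 1.571
```

```text
d [-0.0343  0.3089 -0.0036] turn 0.587 t 18.7 w 0.667 gf 68.5 pos [ 0.6201 -0.1291  0.1868] psi 2.158 j6 -2.38
```

In the tool's units: 0.309 m / 0.75 = 0.412, -0.034 m / 0.75 = -0.0453, 0.587 rad / 3.1416 = 0.1868.

Request:
tcp_steps(
  rows={"finger_gap":[0, 0, 0, 0, 0, 0, 0, 0], "sx":[-0.004, -0.0453, -0.0453, -0.0453, -0.0453, -0.0453, -0.0453, -0.0453], "sy":[0.04, 0.412, 0.412, 0.412, 0.412, 0.412, 0.412, 0.412], "sz":[0, 0, 0, 0, 0, 0, 0, 0], "spin":[0.0318, 0.1868, 0.1868, 0.1868, 0.1868, 0.1868, 0.1868, 0.1868]},
)

```text
t: 19.5
ee_pos: [0.473, 0.1493, 0.1833]
eef_rot: [-0.003, -0.002, 1.0, -0.0]
contact_force: [0.7, -0.1, -5.9]
width: 0.666
gripper_force: 68.2
```

Request:
tcp_steps(
  rows={"finger_gap":[0, 0], "sx":[0, 0], "sy":[0, 0], "sz":[0, 0], "spin":[0, 0]},
)

```text
t: 19.7
ee_pos: [0.4767, 0.1462, 0.1846]
eef_rot: [-0.001, 0.0, 1.0, -0.0]
contact_force: [-0.4, -0.0, -4.8]
width: 0.666
gripper_force: 68.2
```

```bash
python3 go.py .4775 .147 .1 1.571
```

```text
d [-0.0009  0.0008  0.0846] turn -0.0004 t 19.7 w 0.666 gf 68.2 pos [0.4767 0.1462 0.1846] psi 1.571 j6 -1.3
```

In the tool's units: 0.084 m / 0.75 = 0.112, 0.075 m / 0.75 = 0.1.

Request:
tcp_steps(
  rows={"finger_gap":[0, 0, 0, 0, 0], "sx":[-0.0013, -0.0013, -0.0013, -0.0013, -0.0013], "sy":[0.0013, 0.0013, 0.0013, 0.0013, 0.0013], "sz":[0.0533, 0.1, 0.112, 0.112, 0.112], "spin":[0, 0, 0, 0, 0]},
)

```text
t: 20.2
ee_pos: [0.4791, 0.1476, 0.1025]
eef_rot: [0.0, 0.0, 1.0, 0.0]
contact_force: [-0.1, 1.0, -5.1]
width: 0.67
gripper_force: 68.1
```

```bash
python3 go.py .4775 .147 .063 1.571;python3 - <<'E'
from h import *
import cv2
cv2.imwrite("pics/g8.png",cv2.resize(bot.snapshot("scene")[170:290,380:520,::-1],(700,600),interpolation=cv2.INTER_CUBIC))
E
```

```text
d [ 0.0016 -0.0006  0.0395] turn -0.001 t 20.2 w 0.67 gf 68.1 pos [0.4791 0.1476 0.1025] psi 1.57 j6 -1.29
```

View pics/g8.png

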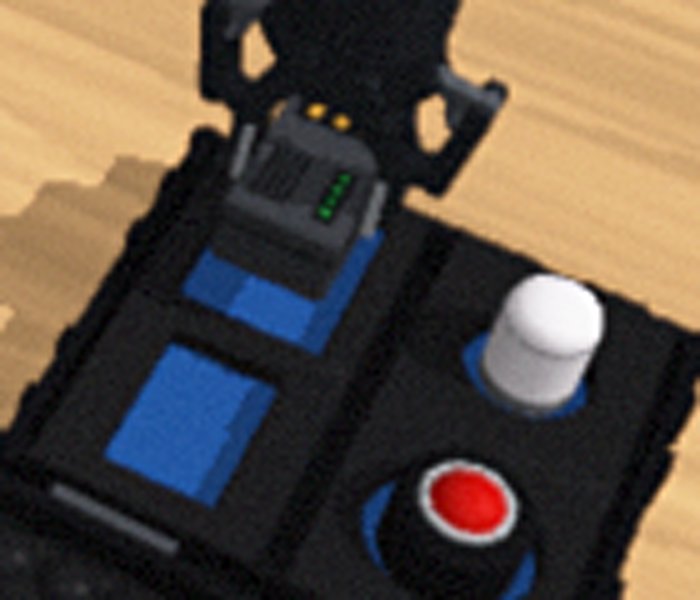

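The antenna and pod sit in their pockets. The battery is above its own, with its lower front edge at crop pixels (213,245) to (325,297) and the rim at (185,290) to (320,352).

```bash
python3 -c "
from h import *
for a,b,z in((213,245,.0655),(325,297,.0655),(185,290,.04),(320,352,.04)): print(ray(380+a/5-.4,170+b/5-.4,z,'scene'))"
```

```text
[0.51460751 0.11694481]
[0.51543615 0.17440889]
[0.52631654 0.11206158]
[0.52613119 0.18183194]
```

Careful with the scale: shifts go in shares of 0.75 m and turns go in shares of pi rad. That gives: 0.039 m / 0.75 = 0.052, -0.001 m / 0.75 = -0.0013.

Request:
tcp_steps(
  rows={"finger_gap":[0, 0, 0, 0, 0, 0, 0], "sx":[-0.0013, -0.0013, -0.0013, -0.0013, -0.0013, -0.0013, -0.0013], "sy":[0, 0, 0, 0, 0, 0, 0], "sz":[0.02, 0.0347, 0.044, 0.048, 0.0507, 0.052, 0.052], "spin":[0, 0, 0, 0, 0, 0, 0]},
)

```text
t: 20.95
ee_pos: [0.4792, 0.148, 0.0633]
eef_rot: [0.0, -0.0, 1.0, 0.0]
contact_force: [-1.6, -0.3, 0.2]
width: 0.669
gripper_force: 68.6
```

```bash
python3 go.py .48 .147 .063 1.571
```

```text
d [-0.0008 -0.001   0.0003] turn 0.0 t 20.95 w 0.669 gf 68.6 pos [0.4792 0.148  0.0633] psi 1.571 j6 -1.3
```

In the tool's units: -0.12 m / 0.75 = -0.16, -0.08 m / 0.75 = -0.1067.

Request:
tcp_steps(
  rows={"finger_gap":[0.95, 0.95, 0.95, 0.95, 0.95, 1, 1, 1], "sx":[0, 0, 0, 0, 0, 0, 0, 0], "sy":[0, 0, 0, 0, 0, 0, 0, 0], "sz":[0, 0, 0, 0, 0, -0.0533, -0.1067, -0.16], "spin":[0, 0, 0, 0, 0, 0, 0, 0]},
)

```text
t: 21.75
ee_pos: [0.4787, 0.1478, 0.1838]
eef_rot: [-0.001, -0.0, 1.0, -0.0]
contact_force: [1.7, -0.1, -0.4]
width: 0.999
gripper_force: 0.0
```

```bash
python3 go.py .4245 -.1305 .19 1.279
```

```text
d [ 0.0543 -0.2783 -0.0061] turn 0.292 t 21.75 w 0.999 gf 0.0 pos [0.4787 0.1478 0.1838] psi 1.571 j6 -1.3
```

In the tool's units: -0.278 m / 0.75 = -0.3707, 0.06 m / 0.75 = 0.08, 0.292 rad / 3.1416 = 0.0929.

Request:
tcp_steps(
  rows={"finger_gap":[1, 1, 1, 1, 1, 1, 1, 1], "sx":[0.072, 0.072, 0.072, 0.072, 0.072, 0.072, 0.072, 0.072], "sy":[-0.3707, -0.3707, -0.3707, -0.3707, -0.3707, -0.3707, -0.3707, -0.3707], "sz":[0, 0, 0, 0, 0, 0, 0.04, 0.08], "spin":[0.0929, 0.0929, 0.0929, 0.0929, 0.0929, 0.0929, 0.0929, 0.0929]},
)

```text
t: 22.55
ee_pos: [0.4258, -0.1317, 0.1229]
eef_rot: [0.002, 0.147, 0.989, -0.0]
contact_force: [0.3, 0.6, -0.6]
width: 0.997
gripper_force: 0.0
```

Request:
tcp_steps(
  rows={"finger_gap":[1, 1, 1], "sx":[0, 0, 0], "sy":[0, 0, 0], "sz":[0.04, 0.04, 0.04], "spin":[0, 0, 0]},
)

```text
t: 22.85
ee_pos: [0.4249, -0.13, 0.0928]
eef_rot: [-0.001, 0.145, 0.989, 0.0]
contact_force: [1.0, -0.0, -0.1]
width: 0.998
gripper_force: 0.0
```

```bash
python3 go.py .4245 -.1305 .038 1.279;python3 - <<'E'
from h import *
import cv2
cv2.imwrite("pics/g9.png",cv2.resize(bot.snapshot("scene")[100:220,290:410,::-1],(600,600),interpolation=cv2.INTER_CUBIC))
E
```

```text
d [ 0.0002 -0.0006  0.0548] turn -0.0 t 22.85 w 0.998 gf 0.0 pos [ 0.4249 -0.13    0.0928] psi 1.279 j6 -1.6
```

View pics/g9.png

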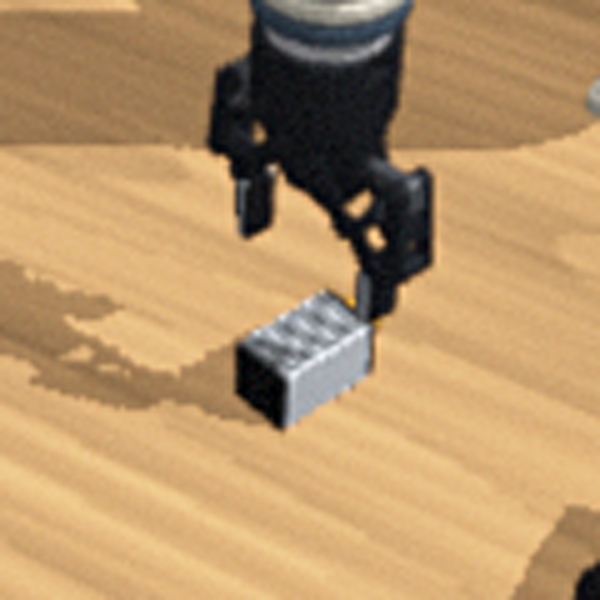

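The module lies below and between the open fingers. I'll lower and grip.

In the tool's units: 0.055 m / 0.75 = 0.0733, 0.05 m / 0.75 = 0.0667.

Request:
tcp_steps(
  rows={"finger_gap":[1, 1, 1, 1, 1], "sx":[0, 0, 0, 0, 0], "sy":[0, 0, 0, 0, 0], "sz":[0.04, 0.0667, 0.0733, 0.0733, 0.0733], "spin":[0, 0, 0, 0, 0]},
)

```text
t: 23.4
ee_pos: [0.4261, -0.1303, 0.039]
eef_rot: [0.001, 0.145, 0.989, -0.0]
contact_force: [-0.1, 0.6, 0.7]
width: 0.998
gripper_force: 0.0
```

```bash
python3 go.py .4245 -.1305 .038 1.279
```

```text
d [ 0.0014 -0.0007  0.001 ] turn 0.0001 t 23.4 w 0.998 gf 0.0 pos [ 0.4261 -0.1303  0.039 ] psi 1.279 j6 -1.6
```

Request:
tcp_steps(
  rows={"finger_gap":[0, 0, 0, 0, 0, 0, 0], "sx":[0, 0, 0, 0, 0, 0, 0], "sy":[0, 0, 0, 0, 0, 0, 0], "sz":[0, 0, 0, 0, 0, 0, 0], "spin":[0, 0, 0, 0, 0, 0, 0]},
  grip_n=40,
)

```text
t: 24.1
ee_pos: [0.4254, -0.1301, 0.0383]
eef_rot: [0.0, 0.145, 0.989, -0.0]
contact_force: [-1.6, 1.6, 7.8]
width: 0.458
gripper_force: 40.1
```

```bash
python3 go.py .4245 -.1305 .038 1.279
```

```text
d [ 0.0008 -0.0006  0.0003] turn 0.0 t 24.1 w 0.458 gf 40.1 pos [ 0.4254 -0.1301  0.0383] psi 1.279 j6 -1.6
```

Request:
tcp_steps(
  rows={"finger_gap":[0, 0, 0, 0, 0], "sx":[0, 0, 0, 0, 0], "sy":[0, 0, 0, 0, 0], "sz":[-0.0667, -0.1333, -0.2, -0.2, -0.2], "spin":[0, 0, 0, 0, 0]},
)

```text
t: 24.6
ee_pos: [0.4255, -0.1302, 0.1887]
eef_rot: [0.001, 0.145, 0.989, -0.0]
contact_force: [-0.9, 0.7, -2.5]
width: 0.463
gripper_force: 42.2
```

```bash
python3 go.py .590 .148 .19 1.571
```

```text
d [-0.0775  0.3137 -0.0011] turn -0.292 t 24.6 w 0.463 gf 42.2 pos [ 0.4255 -0.1302  0.1887] psi 1.279 j6 -1.6
```

In the tool's units: 0.314 m / 0.75 = 0.4187, -0.077 m / 0.75 = -0.1027, -0.292 rad / 3.1416 = -0.0929.

Request:
tcp_steps(
  rows={"finger_gap":[0, 0, 0, 0, 0, 0, 0, 0], "sx":[-0.0107, -0.1027, -0.1027, -0.1027, -0.1027, -0.1027, -0.1027, -0.1027], "sy":[0.04, 0.4187, 0.4187, 0.4187, 0.4187, 0.4187, 0.4187, 0.4187], "sz":[0, 0, 0, 0, 0, 0, 0, 0], "spin":[-0.0159, -0.0929, -0.0929, -0.0929, -0.0929, -0.0929, -0.0929, -0.0929]},
)

```text
t: 25.4
ee_pos: [0.5905, 0.1527, 0.185]
eef_rot: [-0.001, -0.002, 1.0, 0.0]
contact_force: [0.5, 0.1, -1.7]
width: 0.456
gripper_force: 42.1
```

Request:
tcp_steps(
  rows={"finger_gap":[0, 0, 0], "sx":[0, 0, 0], "sy":[0, 0, 0], "sz":[0, 0, 0], "spin":[0, 0, 0]},
)

```text
t: 25.7
ee_pos: [0.5882, 0.1473, 0.1867]
eef_rot: [-0.001, 0.001, 1.0, -0.0]
contact_force: [-0.4, -0.0, -1.8]
width: 0.458
gripper_force: 42.1
```

```bash
python3 go.py .590 .148 .105 1.571
```

```text
d [-0.002   0.0007  0.0817] turn -0.0013 t 25.7 w 0.458 gf 42.1 pos [0.5882 0.1473 0.1867] psi 1.57 j6 -1.34
```

In the tool's units: 0.082 m / 0.75 = 0.1093, 0.075 m / 0.75 = 0.1.

Request:
tcp_steps(
  rows={"finger_gap":[0, 0, 0, 0, 0], "sx":[-0.0013, -0.0013, -0.0013, -0.0013, -0.0013], "sy":[0.0013, 0.0013, 0.0013, 0.0013, 0.0013], "sz":[0.0533, 0.1, 0.1093, 0.1093, 0.1093], "spin":[0, 0, 0, 0, 0]},
)

```text
t: 26.2
ee_pos: [0.5912, 0.1493, 0.1072]
eef_rot: [0.001, 0.0, 1.0, 0.0]
contact_force: [-0.2, -0.1, -2.7]
width: 0.458
gripper_force: 41.9
```

```bash
python3 go.py .590 .148 .0645 1.571;python3 - <<'E'
from h import *
import cv2
cv2.imwrite("pics/g10.png",cv2.resize(bot.snapshot("scene")[180:300,370:510,::-1],(700,600),interpolation=cv2.INTER_CUBIC))
E
```

```text
d [ 0.0013 -0.0013  0.0427] turn -0.0007 t 26.2 w 0.458 gf 41.9 pos [0.5912 0.1493 0.1072] psi 1.57 j6 -1.34
```

View pics/g10.png

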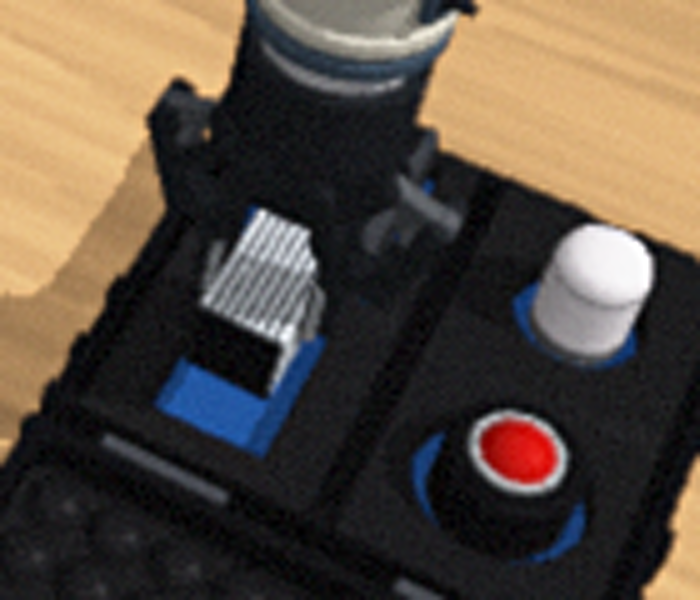

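The module is above its pocket, with its lower front edge at crop pixels (190,357) to (270,395) and the rim at (157,407) to (263,457).

In the tool's units: 0.042 m / 0.75 = 0.056, 0.04 m / 0.75 = 0.0533.

```bash
python3 -c "
from h import *
for a,b,z in((190,357,.069),(270,395,.069),(157,407,.04),(263,457,.04)): print(ray(370+a/5-.4,180+b/5-.4,z,'scene'))"
```

```text
[0.62273778 0.12904871]
[0.6222639  0.16764767]
[0.63506883 0.1229393 ]
[0.63364954 0.17467621]
```

Request:
tcp_steps(
  rows={"finger_gap":[0, 0, 0, 0, 0, 0, 0], "sx":[0, 0, 0, 0, 0, 0, 0], "sy":[-0.0013, -0.0013, -0.0013, -0.0013, -0.0013, -0.0013, -0.0013], "sz":[0.024, 0.04, 0.0493, 0.0533, 0.0547, 0.056, 0.056], "spin":[0, 0, 0, 0, 0, 0, 0]},
)

```text
t: 26.95
ee_pos: [0.5906, 0.1486, 0.0644]
eef_rot: [0.0, -0.0, 1.0, 0.0]
contact_force: [-0.8, -0.7, 1.6]
width: 0.456
gripper_force: 42.4
```

```bash
python3 go.py .590 .148 .0643 1.571
```

```text
d [ 0.0006 -0.0006  0.0001] turn 0.0001 t 26.95 w 0.456 gf 42.4 pos [0.5906 0.1486 0.0644] psi 1.571 j6 -1.34
```

Its weight is now on the floor. I release, retreat clear and check both views.

In the tool's units: -0.14 m / 0.75 = -0.1867, -0.09 m / 0.75 = -0.12.

Request:
tcp_steps(
  rows={"finger_gap":[0.95, 0.95, 0.95, 0.95, 0.95, 1, 1, 1], "sx":[0, 0, 0, 0, 0, 0, 0, 0], "sy":[0, 0, 0, 0, 0, 0, 0, 0], "sz":[0, 0, 0, 0, 0, -0.0533, -0.12, -0.1867], "spin":[0, 0, 0, 0, 0, 0, 0, 0]},
)

```text
t: 27.75
ee_pos: [0.5896, 0.1484, 0.2047]
eef_rot: [-0.001, -0.0, 1.0, -0.0]
contact_force: [1.3, -0.4, 0.2]
width: 1.001
gripper_force: 0.0
```

Request:
tcp_steps(
  rows={"finger_gap":[1, 1, 1, 1, 1, 1, 1, 1], "sx":[0.04, 0.08, 0.08, 0.08, 0.08, 0.08, 0.08, 0.08], "sy":[-0.1333, -0.2667, -0.4, -0.4667, -0.4667, -0.4667, -0.4667, -0.4667], "sz":[-0.08, -0.08, -0.08, -0.08, -0.08, -0.08, -0.08, -0.08], "spin":[0, 0, 0, 0, 0, 0, 0, 0]},
)

```text
t: 28.55
ee_pos: [0.5298, -0.2056, 0.2645]
eef_rot: [0.001, 0.002, 1.0, -0.001]
contact_force: [-0.9, 0.5, 0.8]
width: 1.002
gripper_force: 0.0
```

```bash
python3 - <<'E'
from h import *
import cv2
a=bot.snapshot("scene")[190:310,390:540,::-1];b=bot.snapshot("top")[180:300,150:280,::-1]
f=lambda i:cv2.resize(i,(400,i.shape[0]*400//i.shape[1]),interpolation=cv2.INTER_CUBIC)[:320]
cv2.imwrite("pics/g11.png",np.hstack([f(a),f(b)]))
E
```

```text
(no output)
```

View pics/g11.png

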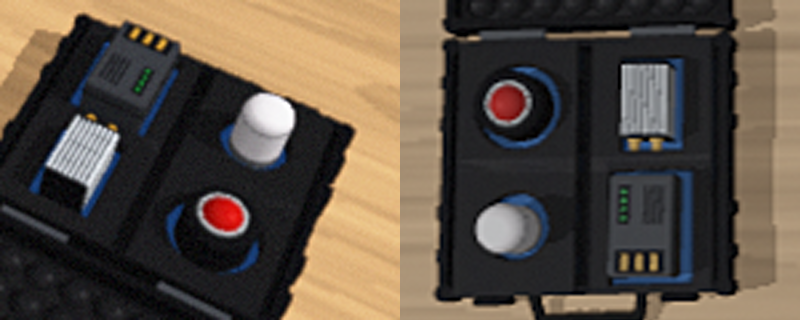

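All four parts stand level in their own pockets in both views. Handing in.

```bash
python3 -c "
from cell import bot
print(bot.job_done())"
```

```text
the job is handed in; nothing more can be done
None
```

The pod, antenna, battery and module are each upright in their own pocket, set down gently in that order and handed in at about 28.7 s; the mug and tape were never approached, though I viewed 16 pictures, two over the limit of 14.

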